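# Switch the lift-gate outlet selector to the flask's side

### The arm

A 7-joint arm with a two-finger parallel gripper is mounted at the origin on a cart in front of the work surface, level with it; the furniture and walls round the work are solid. World frame = base frame: x ahead of the robot, y to its left, z up, the work surface at z = 0. Lengths are in mm, angles in rad, forces in N, time in s.
With the tool pointing down it reaches from about 425 to 875 mm from the base axis. Payload 8.4 kg.
Tool frame: the origin (TCP) lies between the finger pads; the fingertips stand 8 mm ahead of it and the grasp point (between the pads) lies 11 mm behind it; z points along the fingers, y is the line along which they close (so a half turn about z gives the same grasp; the last joint's range is limited). The gripper opens to 87 mm and grips with 3 to 60 N. Pads are 19 mm wide; open, the fingers measure 117 mm over their backs; the gripper's body (75 mm by 190 mm) begins 51 mm behind the grasp point.
Start: joints at [-1.406, 0.333, 0.04, 1.465, -0.013, 1.343, -0.059], TCP at [169.49, 627.483, 203.346] pointing down, gripper open.
Joint ranges: [-2.58, 2.58], [-0.38, 2.09], [-1.3, 1.39], [0.25, 2.4], [-1.5, 4.64], [0.08, 2.09], [-2.65, 2.65]. Speed limits (rad/s): [2.22, 2.22, 2.79, 2.79, 3.14, 3.14, 3.14].

### API

Orientations are given as a unit quaternion [x, y, z, w].
In Python, from cell import r gives the robot as it stands.
- The arm moves only by the tool creep_tool, called after "Emit:" as name(argument=value, ...) on one line, values as JSON. Schema: {"type":"object","properties":{"ticks":{"type":"object","properties":{"tx":{"type":"array","items":{"type":"number"},"minItems":1,"maxItems":8},"ty":{"type":"array","items":{"type":"number"},"minItems":1,"maxItems":8},"tz":{"type":"array","items":{"type":"number"},"minItems":1,"maxItems":8},"drx":{"type":"array","items":{"type":"number"},"minItems":1,"maxItems":8},"dry":{"type":"array","items":{"type":"number"},"minItems":1,"maxItems":8},"drz":{"type":"array","items":{"type":"number"},"minItems":1,"maxItems":8},"finger_gap":{"type":"array","items":{"type":"number"},"minItems":1,"maxItems":8}},"additionalProperties":false,"required":["tx","ty","tz","drx","dry","drz","finger_gap"]},"grip_n":{"type":"number"},"only":{"type":"string"},"quiet":{"type":"boolean"},"lines":{"type":"string"}},"required":["ticks"],"additionalProperties":false}. ticks is an object with one list for each field, all of the same length, 1 to 8, a row being the entries at one place: tx, ty, tz (the shift in units of 50 mm), drx, dry, drz (a rotation vector in rad), finger_gap (the opening from 0.0 (shut) to 1.0 (fully open)); each row is the pose to reach, as a shift and turn from the pose commanded when the call began, along the tool's axes at that moment; what a row does not reach only later rows make up. A row lasts 1/12 s, in which the tool goes at most 41.7 mm and 0.125 rad, less where a joint would pass 70% of its speed; a pose out of reach is approached as far as the arm can. The fingers move at their own pace and stop on an object; grip_n is the grip in N (left out, the last holds). Time passes only in rows, so rows that do not move let the fingers close. The tool returns the time, the measured TCP pose, the force, the opening and the grip force at its end. only (a regular expression) keeps the lines of the reply that match it, lines (a string "A,B") keeps lines A to B, and quiet returns only ok. Input that does not fit is refused with a message, and nothing moves.
- r.get_state(): the state, without advancing time (a new reading comes with each control period).
- r.get_image(name): name is "side" or "top"; returns a dict with "frame" (480x640x3 uint8, red, green, blue), "mtx" (3x3 intrinsics, pixels), "cam_to_world" (4x4, takes a point from camera to world coordinates). Camera axes: x right, y down, z forward; pixel columns grow to the right and rows downward; lengths in mm; the calibration is good to about 2 mm. A picture is of the moment at which its call begins. There is no depth.
- r.close_job(): hands the job in; it is judged then, once.
The state is a dict: "time": time; "joints": joint angles; "qd": joint speeds; "joint_efforts": joint torques, N m; "tcp_pos": TCP position; "tool_rot": TCP orientation; "contact_force": force on the tool from outside, world axes, zero at the start; "moment": the same for the moment, N m; "finger_gap": opening from 0.0 (shut) to 1.0 (fully open); "finger_force": force on a finger pad.
Only numpy, scipy, OpenCV 4.12 (cv2) and the standard library are available. Lean on these libraries where they do the work, as an engineer would, in place of code of your own. Each camera call takes 0.05 s, during which the arm holds its last target. There are 200 camera calls.

### The job

The outlet selector's lever is parked in the middle notch. Lift it out of that notch, swing it over to the side where the conical flask stands, and lower it fully home into that side's notch, which is hidden inside the housing and has to be felt for; then let go. Do not knock over or push away the flask or the beaker.

Things in the scene. Friction and masses are not known exactly. Their poses are not given: they have to be found in the camera images.
- selector: Grey sheet-metal housing fixed to the bench, 130 x 218 x 96 mm, steel foot plate 236 mm wide, a brass outlet at each side. Origin: on the bench under the lever's pivot. Own -x is its front (to the robot), +y its left, z up. Roof top at z = 96 mm, from x = -99 to +31, y = +-109 mm.
- knob (a point): Centre of the lever's black round grip: upright, 27 mm diameter, from 27 mm below this point to 22 mm above it, on a 9 mm steel stem. It turns and tilts with the lever. 150 mm out from the pivot and 70 mm above it (lever home), so z = 130 mm in the selector's frame, higher than the roof.
- lever_swing (a joint): Swing of the lever about the vertical through the pivot, rad: 0 = straight to the front (parked), positive = knob towards the selector's +y (left), stops at +-0.85.
- lever_lift (a joint): Lift of the lever about a level axis through the pivot, rad: 0 = home in a notch, stop at 0.24 (knob 33 mm up, 20 mm nearer the pivot). A pin under the bar works in the gate inside the housing: the lever swings freely only above about 0.16. Between notches the pin comes down on solid land at about 0.15 (knob 22 mm up); in a notch it goes down to 0.
- flask: conical glass flask with a bung, 63 mm wide at the foot, 107 mm tall, standing loose beside one of the selector's outlets, about 165 mm left or right of the pivot. Origin: centre of its underside. It marks the side to select.
- beaker: straight open glass beaker, 54 mm wide, 68 mm tall, standing loose beside the other outlet. Origin: centre of its underside.
- pivot (a point): The lever's pivot, 60 mm above the selector's origin; both lever axes pass through it. The point turns with the lever: its x points from the knob back to the pivot. Lifting the lever takes about 5 N at the knob, lowering about 2 N, swinging about 2 N; friction holds the lever wherever it is left, it does not fall.
- slot (a point): Middle of the slot in the housing's front, at the park notch (swing 0). Each side has one more notch, in a catch hidden inside: its swing lies anywhere from 0.45 to 0.74 (left) or -0.74 to -0.45 (right), different every time and unknown: press the lever down lightly and feel. A notch takes the pin within about 0.025 rad of its centre; all else is land.

How it is judged (in metres and radians):
On the way, in this order (a step that is already met when the one before it is completed fails the run):
1. the lever is lifted clear of the park notch (value of joint lever_lift above 0.155 rad and value of joint lever_swing between -0.2 and 0.2 rad), for 0.1 s.
2. the lever, still lifted, is swung over to the flask's side (((y of flask in the frame of selector above 0 m and value of joint lever_swing above 0.3 rad and value of joint lever_lift above 0.1 rad) or (y of flask in the frame of selector below 0 m and value of joint lever_swing below -0.3 rad and value of joint lever_lift above 0.1 rad))), for 0.1 s.
At the end, for the whole second after the job is handed in: The lever is at rest on the flask's side of the selector (swing beyond 0.3 rad that way) and down in that side's notch (lift below 0.04 rad); flask and beaker stand upright, within 30 mm of where they were (((y of flask in the frame of selector above 0 m and value of joint lever_swing above 0.3 rad) or (y of flask in the frame of selector below 0 m and value of joint lever_swing below -0.3 rad)) and value of joint lever_lift below 0.04 rad and velocity of joint lever_lift between -0.05 and 0.05 rad/s and angle between each of flask, beaker's own z axis and vertical below 0.2 rad and distance of each of flask, beaker from where it was at the start of the episode below 0.03 m); the robot touches nothing.
It fails at once if the flask or the beaker is knocked over or pushed 30 mm or more (angle between any of flask, beaker's own z axis and vertical above 0.5 rad or distance of any of flask, beaker from where it was at the start of the episode above 0.03 m).
It also fails if it takes over 54 s, if anything falls off the work surface, if the arm or the gripper's body presses on something with over 40 N, if the wrist force passes 120 N, or if a joint passes its speed limit or range.

## Working session

There is one attempt and no reset: what is moved stays moved. The work goes in short steps, Python scripts to look and compute and a tool call to move; the robot and the scene stay as the last step left them, time stands still between calls to the robot, and variables do not carry over. Pictures are saved under pics/ and viewed, at most 10 in all, crops included, and the job is handed in when it is done.

```bash
ls; mkdir -p pics; python3 - <<'E'
from cell import r
import cv2
for n in("side","top"):
    d=r.get_image(n); cv2.imwrite(f"pics/{n}0.png",d["frame"][:,:,::-1]); print(n,d["mtx"].tolist(),d["cam_to_world"].round(3).tolist())
print(r.get_state())
E
```

```text
cell.py
pics
side [[567.2794942865619, 0.0, 322.56161282189794], [0.0, 567.2794942865619, 242.68030238875687], [0.0, 0.0, 1.0]] [[-0.876, -0.431, 0.215, 264.144], [-0.481, 0.779, -0.401, 186.513], [0.005, -0.455, -0.891, 1079.235], [0.0, 0.0, 0.0, 1.0]]
top [[579.1653604839139, 0.0, 320.75221368815755], [0.0, 579.1653604839139, 240.53494432317547], [0.0, 0.0, 1.0]] [[-0.028, -0.994, 0.106, 378.703], [-1.0, 0.029, 0.011, -266.583], [-0.014, -0.106, -0.994, 1211.46], [0.0, 0.0, 0.0, 1.0]]
{'time': 0.1, 'joints': array([-1.40619358,  0.33380129,  0.03985301,  1.46616943, -0.01337665,
        1.34328713, -0.05846257]), 'qd': array([-0.00028127, -0.00135388, -0.0011157 , -0.00351495,  0.00068072,
       -0.00205714, -0.00214375]), 'joint_efforts': array([ 3.88548709e-03, -6.57803679e+01,  1.34023435e+00, -4.04709148e+01,
       -5.94440941e-02,  4.08661785e-02,  8.62483512e-05]), 'tcp_pos': array([169.39732896, 627.08258294, 202.57969236]), 'tool_rot': array([ 1.31496174e-01,  9.91316431e-01, -6.98852771e-04, -3.80963223e-05]), 'contact_force': array([ 0.30067807, -0.67643329, -0.07915525]), 'moment': array([-0.00249549, -0.02655368,  0.00906963]), 'finger_force': 0.0, 'finger_gap': 1.0018376999961027}
```

View pics/side0.png

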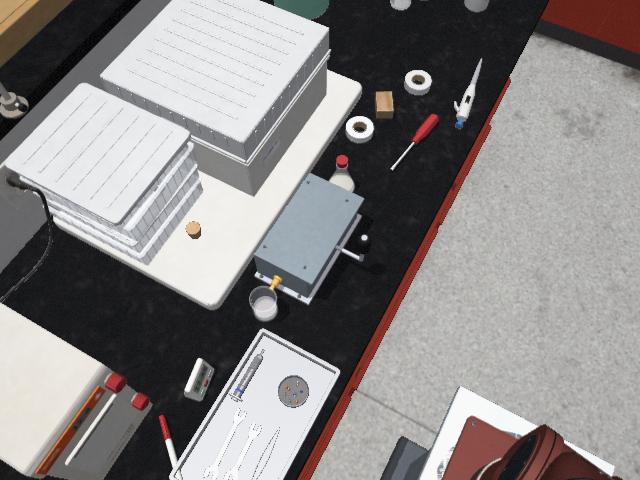

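View pics/top0.png

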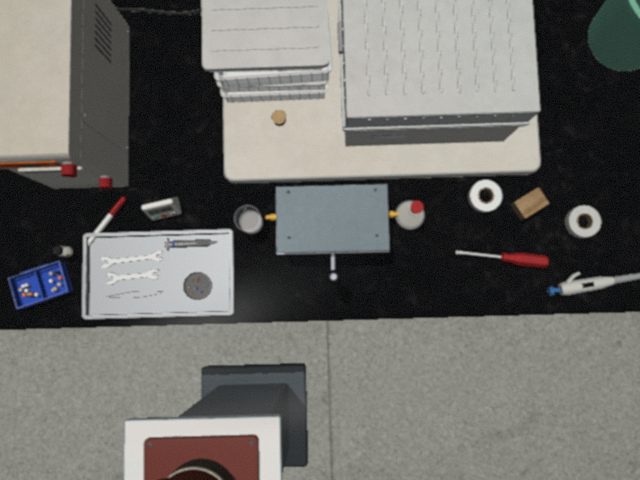

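Both views show the housing, with the knob at about top (334,276) and side (364,241). The flask (red bung, top (417,207)) is on the robot's right and the beaker (top (249,219)) on its left. I'll enlarge the area round the housing.

```bash
python3 - <<'E'
import cv2
a=cv2.imread("pics/top0.png")[170:300,220:440];b=cv2.imread("pics/side0.png")[150:330,240:400]
cv2.imwrite("pics/c1.png",cv2.resize(a,None,fx=3.6,fy=3.6,interpolation=cv2.INTER_CUBIC))
cv2.imwrite("pics/c2.png",cv2.resize(b[40:140,60:150],None,fx=6,fy=6,interpolation=cv2.INTER_CUBIC))
E
```

```text
(no output)
```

View pics/c1.png

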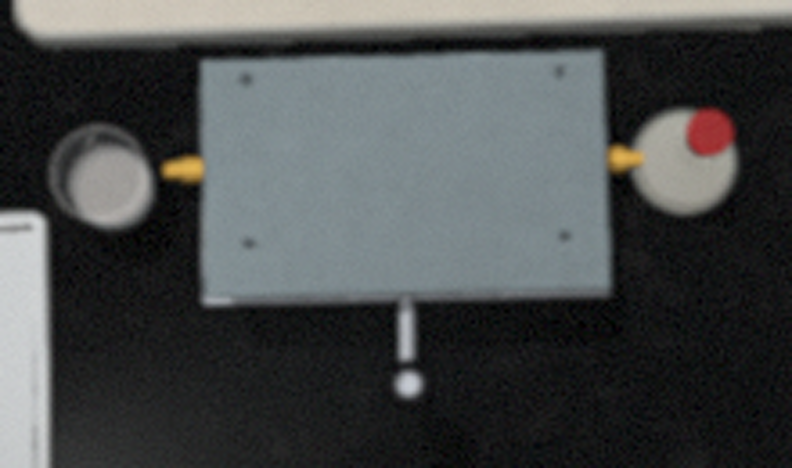

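View pics/c2.png

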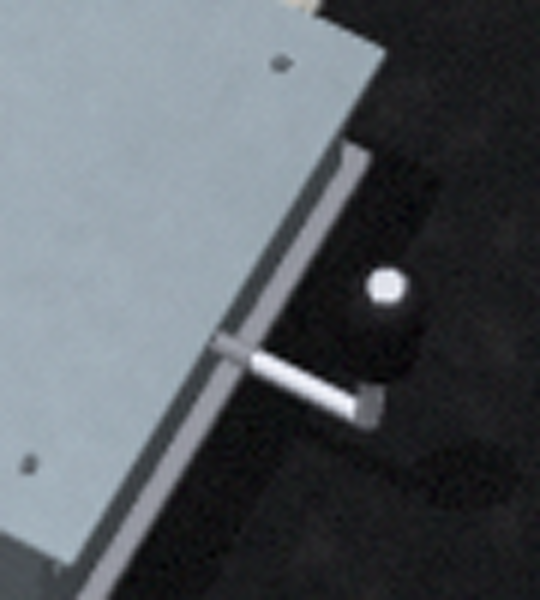

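Crop readings: the knob's white cap is at top c1 (408,384) and side c2 (386,286). The roof's front corners are at c1 (611,296)/(203,304) and c2 (385,50)/(68,566).

```bash
cat > h.py <<'E'
import numpy as np
C={"side":None,"top":None}
from cell import r
for n in C: d=r.get_image(n); C[n]=(np.linalg.inv(d["mtx"]),d["cam_to_world"])
def ray(n,p):
    K,T=C[n]; v=T[:3,:3]@(K@[p[0],p[1],1]); return T[:3,3],v/np.linalg.norm(v)
def tri(a,b):
    A=0;B=0;R=[ray("top",a),ray("side",b)]
    for o,v in R: P=np.eye(3)-np.outer(v,v);A=A+P;B=B+P@o
    x=np.linalg.solve(A,B); return x.round(1),[round(float(np.linalg.norm((np.eye(3)-np.outer(v,v))@(x-o))),1) for o,v in R]
def atz(n,p,z): o,v=ray(n,p); return (o+v*(z-o[2])/v[2]).round(1)
E
python3 - <<'E'
from h import *
t=lambda x,y:(220+x/3.6-.4,170+y/3.6-.4)
s=lambda x,y:(300+x/6-.4,190+y/6-.4)
print("cap",tri(t(408,384),s(386,286)))
print("FR",tri(t(611,296),s(385,50)));print("FL",tri(t(203,304),s(68,566)))
for c in [(201,61),(604,50),(611,296),(203,304)]: print(atz("top",t(*c),96))
print("bung",atz("top",t(710,131),107),"foot",atz("top",t(690,162),0),"beaker",atz("top",t(110,187),0))
st=r.get_state();print(st["time"])
from scipy.spatial.transform import Rotation as R
print(R.from_quat(st["tool_rot"]).as_matrix().round(3), st["joints"])
E
```

```text
cap (array([ 425.6, -275.1,  157.1]), [0.0, 0.0])
FR (array([ 474.4, -384.8,   98.8]), [2.4, 2.4])
FL (array([ 475.4, -167. ,  103.7]), [1.7, 1.7])
[ 607.1 -168.3   96. ]
[ 606.4 -387.4   96. ]
[ 472.4 -385.8   96. ]
[ 474.4 -166.8   96. ]
bung [ 558.4 -441.   107. ] foot [ 557.8 -445.4    0. ] beaker [ 553.2 -104.9    0. ]
0.2
[[-0.965  0.261 -0.   ]
 [ 0.261  0.965 -0.001]
 [-0.    -0.001 -1.   ]] [-1.40621393  0.33366393  0.03990541  1.46590607 -0.01338212  1.34329016
 -0.05848267]
```
Selector yaw: front edge from left (474.4,-166.8) to right (472.4,-385.8): +y direction = (2,219)→ front normal -x... yaw: y axis=( -sin, cos): -sin=2/219 → yaw=-0.009. Back: (607.1,-168.3)-(606.4,-387.4): yaw -0.003. Yaw≈-0.006. Roof center (540,-277); origin at center +34 in x: (574,-277). Knob at pivot -150 = (424,-276). Good: cap (425.6,-275). Cap height 157 vs. 152 plus cap. Knob center ≈ (425,-276,130).

Knob centre is about (425,-276,130), pivot about (574,-277,60), yaw about 0, and the flask is on the right, so swing is negative. I'll travel round the base at a raised height.

Careful with the scale: shifts go in units of 50 mm. That gives: -319 mm is -6.38, -100 mm is -2.

```bash
cat > to.py <<'E'
import sys,numpy as np
from cell import r
from scipy.spatial.transform import Rotation as R
s=r.get_state();M=R.from_quat(s["tool_rot"])
x=np.array(list(map(float,sys.argv[1:4])));print("tool d",M.inv().apply(x-s["tcp_pos"]).round(1),"yaw y-axis",np.degrees(np.arctan2(*M.as_matrix()[[1,0],1])).round(1),"F",s["contact_force"].round(1),"tcp",s["tcp_pos"].round(1),"t",s["time"],"q",s["joints"].round(2))
E
```

Emit:
creep_tool(ticks={"tx":[-3.2, -6.38, -6.38, -6.38, -6.38, -6.38, -6.38, -6.38], "ty":[-2.22, -4.44, -4.44, -4.44, -4.44, -4.44, -4.44, -4.44], "tz":[-1.2, -2, -2, -2, -2, -2, -2, -2], "drx":[0, 0, 0, 0, 0, 0, 0, 0], "dry":[0, 0, 0, 0, 0, 0, 0, 0], "drz":[0, 0, 0, 0, 0, 0, 0, 0], "finger_gap":[1, 1, 1, 1, 1, 1, 1, 1]}, grip_n=20)

```text
time: 0.87
tcp_pos: [378.0, 378.6, 287.3]
tool_rot: [0.132, 0.991, 0.0, -0.0]
contact_force: [1.2, 0.2, -0.6]
finger_gap: 1.001
finger_force: 0.0
```

```bash
python3 to.py 470 0 290
```

```text
tool d [-187.5 -341.5   -2.8] yaw y-axis 74.9 F [ 1.2  0.2 -0.6] tcp [378.  378.6 287.3] t 0.8667 q [-1.09  0.06  0.23  1.62 -0.01  1.46  0.45]
```

Converted, -341 mm is -6.82, -187 mm is -3.74.

Emit:
creep_tool(ticks={"tx":[-3.74, -3.74, -3.74, -3.74, -3.74, -3.74, -3.74, -3.74], "ty":[-6.82, -6.82, -6.82, -6.82, -6.82, -6.82, -6.82, -6.82], "tz":[0, 0, 0, 0, 0, 0, 0, 0], "drx":[0, 0, 0, 0, 0, 0, 0, 0], "dry":[0, 0, 0, 0, 0, 0, 0, 0], "drz":[0, 0, 0, 0, 0, 0, 0, 0], "finger_gap":[1, 1, 1, 1, 1, 1, 1, 1]})

```text
time: 1.53
tcp_pos: [455.6, 54.4, 286.9]
tool_rot: [0.132, 0.991, 0.0, 0.0]
contact_force: [0.8, 0.6, 0.3]
finger_gap: 1.0
finger_force: 0.0
```

```bash
python3 to.py 425 -276 230
```

```text
tool d [ -56.6 -326.9   56.6] yaw y-axis 74.9 F [0.8 0.6 0.3] tcp [455.6  54.4 286.9] t 1.5333 q [-0.81 -0.14  0.54  1.79  0.07  1.47  1.02]
```

Converted, -327 mm is -6.54, -57 mm is -1.14.

Emit:
creep_tool(ticks={"tx":[-1.14, -1.14, -1.14, -1.14, -1.14, -1.14, -1.14, -1.14], "ty":[-6.54, -6.54, -6.54, -6.54, -6.54, -6.54, -6.54, -6.54], "tz":[1.14, 1.14, 1.14, 1.14, 1.14, 1.14, 1.14, 1.14], "drx":[0, 0, 0, 0, 0, 0, 0, 0], "dry":[0, 0, 0, 0, 0, 0, 0, 0], "drz":[-0.264, -0.264, -0.264, -0.264, -0.264, -0.264, -0.264, -0.264], "finger_gap":[1, 1, 1, 1, 1, 1, 1, 1]})

```text
time: 2.2
tcp_pos: [425.2, -268.5, 231.1]
tool_rot: [-0.0, 1.0, 0.001, 0.001]
contact_force: [0.8, 0.7, -1.2]
finger_gap: 0.998
finger_force: 0.0
```

Emit:
creep_tool(ticks={"tx":[0, 0], "ty":[0, 0], "tz":[0, 0], "drx":[0, 0], "dry":[0, 0], "drz":[0, 0], "finger_gap":[1, 1]})

```text
time: 2.37
tcp_pos: [424.7, -268.9, 230.8]
tool_rot: [0.003, 1.0, -0.0, -0.001]
contact_force: [0.9, 1.5, -0.8]
finger_gap: 1.001
finger_force: 0.0
```

```bash
python3 to.py 425 -276 122
```

```text
tool d [ -0.5  -7.  108.8] yaw y-axis 89.7 F [ 0.9  1.5 -0.8] tcp [ 424.7 -268.9  230.8] t 2.3667 q [-0.63 -0.04  1.1   1.81  0.04  1.35  2.03]
```

Emit:
creep_tool(ticks={"tx":[0, 0, 0, 0, 0], "ty":[-0.14, -0.14, -0.14, -0.14, -0.14], "tz":[0.8, 1.6, 2.18, 2.18, 2.18], "drx":[0, 0, 0, 0, 0], "dry":[0, 0, 0, 0, 0], "drz":[0, 0, 0, 0, 0], "finger_gap":[1, 1, 1, 1, 1]})

```text
time: 2.78
tcp_pos: [425.5, -272.4, 121.7]
tool_rot: [-0.0, 1.0, 0.0, -0.002]
contact_force: [1.3, -0.1, 0.9]
finger_gap: 0.998
finger_force: 0.0
```

```bash
python3 - <<'E'
from cell import r
import cv2
d=r.get_image("side");cv2.imwrite("pics/s1.png",cv2.resize(d["frame"][150:290,280:440,::-1],None,fx=4,fy=4))
E
python3 to.py 425 -276 122
```

```text
tool d [ 1.7 -2.9  1.2] yaw y-axis 90.0 F [ 0.4 -0.1  0.7] tcp [ 426.7 -273.1  123.2] t 2.8333 q [-0.55  0.17  1.14  1.95 -0.17  1.13  2.23]
```

View pics/s1.png

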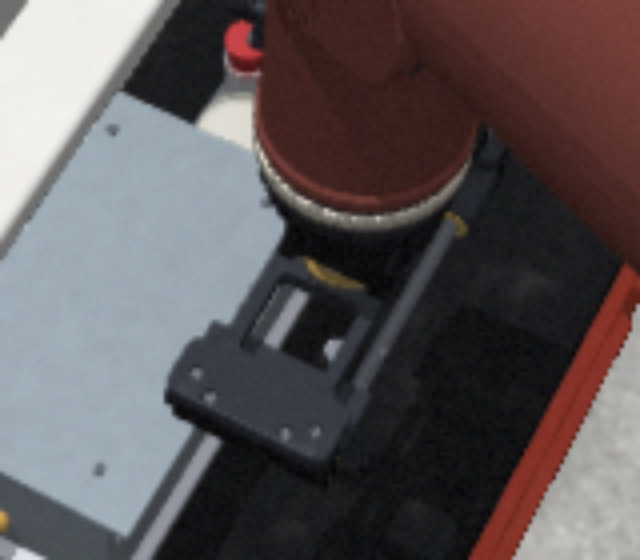

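The white cap at (333,348) shows through the gripper frame, between the fingers. Closing now.

Converted, -2 mm is -0.04.

Emit:
creep_tool(ticks={"tx":[0, 0, 0, 0, 0, 0, 0, 0], "ty":[-0.04, -0.04, -0.04, -0.04, -0.04, -0.04, -0.04, -0.04], "tz":[0, 0, 0, 0, 0, 0, 0, 0], "drx":[0, 0, 0, 0, 0, 0, 0, 0], "dry":[0, 0, 0, 0, 0, 0, 0, 0], "drz":[0, 0, 0, 0, 0, 0, 0, 0], "finger_gap":[0.2, 0.2, 0.2, 0.2, 0.2, 0.2, 0.2, 0.2]}, grip_n=30)

```text
time: 3.5
tcp_pos: [426.1, -275.4, 122.1]
tool_rot: [-0.0, 1.0, 0.0, -0.0]
contact_force: [0.3, -0.7, -1.1]
finger_gap: 0.481
finger_force: 0.0
```

Emit:
creep_tool(ticks={"tx":[0, 0, 0], "ty":[0, 0, 0], "tz":[0, 0, 0], "drx":[0, 0, 0], "dry":[0, 0, 0], "drz":[0, 0, 0], "finger_gap":[0.2, 0.2, 0.2]})

```text
time: 3.75
tcp_pos: [426.0, -275.7, 122.1]
tool_rot: [-0.0, 1.0, -0.0, -0.0]
contact_force: [0.7, -1.5, -0.1]
finger_gap: 0.283
finger_force: 30.0
```

```bash
python3 to.py 425 -276 122
```

```text
tool d [ 1.  -0.3  0.1] yaw y-axis 90.0 F [ 0.7 -1.5 -0.1] tcp [ 426.  -275.7  122.1] t 3.75 q [-0.54  0.17  1.14  1.95 -0.17  1.12  2.24]
```

Emit:
creep_tool(ticks={"tx":[-0.06, -0.14, -0.24, -0.34, -0.34, -0.34, -0.34], "ty":[0, 0, 0, 0, 0, 0, 0], "tz":[-0.14, -0.28, -0.42, -0.57, -0.57, -0.57, -0.57], "drx":[0, 0, 0, 0, 0, 0, 0], "dry":[0, 0, 0, 0, 0, 0, 0], "drz":[0, 0, 0, 0, 0, 0, 0], "finger_gap":[0.2, 0.2, 0.2, 0.2, 0.2, 0.2, 0.2]})

```text
time: 4.33
tcp_pos: [445.2, -275.2, 150.8]
tool_rot: [-0.001, 1.0, -0.001, 0.002]
contact_force: [10.3, -2.5, -9.9]
finger_gap: 0.283
finger_force: 30.0
```

```bash
python3 to.py 443 -276 150.5
```

```text
tool d [ 2.2 -0.8  0.3] yaw y-axis 90.1 F [10.3 -2.5 -9.9] tcp [ 445.2 -275.2  150.8] t 4.3333 q [-0.55  0.18  1.14  1.88 -0.18  1.18  2.22]
```

Converted, -13 mm is -0.26, -54.5 mm is -1.09.

Emit:
creep_tool(ticks={"tx":[-0.014, -0.052, -0.118, -0.206, -0.24, -0.24, -0.24, -0.24], "ty":[-0.26, -0.52, -0.774, -1.02, -1.09, -1.09, -1.09, -1.09], "tz":[0, 0, 0, 0, 0, 0, 0, 0], "drx":[0, 0, 0, 0, 0, 0, 0, 0], "dry":[0, 0, 0, 0, 0, 0, 0, 0], "drz":[0.1, 0.2, 0.3, 0.4, 0.43, 0.43, 0.43, 0.43], "finger_gap":[0.2, 0.2, 0.2, 0.2, 0.2, 0.2, 0.2, 0.2]})

```text
time: 5.0
tcp_pos: [455.2, -329.1, 150.5]
tool_rot: [0.212, 0.977, 0.0, -0.0]
contact_force: [1.0, 3.2, -1.7]
finger_gap: 0.279
finger_force: 30.1
```

```bash
python3 to.py 455 -330 150.5
```

```text
tool d [-0.2 -0.9  0. ] yaw y-axis 65.5 F [ 1.   3.2 -1.7] tcp [ 455.2 -329.1  150.5] t 5.0 q [-0.41  0.35  1.18  1.79 -0.35  1.23  2.01]
```

Emit:
creep_tool(ticks={"tx":[0.04, 0.08, 0.1, 0.1, 0.1], "ty":[0, 0, 0, 0, 0], "tz":[0.06, 0.12, 0.16, 0.16, 0.16], "drx":[0, 0, 0, 0, 0], "dry":[0, 0, 0, 0, 0], "drz":[0, 0, 0, 0, 0], "finger_gap":[0.2, 0.2, 0.2, 0.2, 0.2]})

```text
time: 5.42
tcp_pos: [450.0, -329.4, 143.8]
tool_rot: [0.214, 0.977, -0.001, 0.001]
contact_force: [-4.3, -0.2, 10.3]
finger_gap: 0.279
finger_force: 29.9
```

```bash
python3 to.py 455 -330 143
```

```text
tool d [-4.8  1.6  0.8] yaw y-axis 65.3 F [-4.3 -0.2 10.3] tcp [ 450.  -329.4  143.8] t 5.4167 q [-0.42  0.35  1.18  1.81 -0.34  1.21  2.01]
```

Emit:
creep_tool(ticks={"tx":[0.02, 0.02, 0.02], "ty":[0, 0, 0], "tz":[0.04, 0.04, 0.04], "drx":[0, 0, 0], "dry":[0, 0, 0], "drz":[0, 0, 0], "finger_gap":[0.2, 0.2, 0.2]})

```text
time: 5.67
tcp_pos: [449.8, -330.0, 143.0]
tool_rot: [0.214, 0.977, -0.001, 0.002]
contact_force: [-3.4, 0.4, 20.2]
finger_gap: 0.279
finger_force: 30.3
```

```bash
python3 to.py 455 -330 143
```

```text
tool d [-4.7  2.2 -0. ] yaw y-axis 65.3 F [-3.4  0.4 20.2] tcp [ 449.8 -330.   143. ] t 5.6667 q [-0.42  0.35  1.18  1.82 -0.34  1.2   2.01]
```

Land is at TCP z of about 143.5. I'll ease the press and feel along it.

Converted, -4 mm is -0.08, -2 mm is -0.04.

Emit:
creep_tool(ticks={"tx":[0, 0, -0.004, -0.004], "ty":[-0.04, -0.08, -0.12, -0.12], "tz":[-0.02, -0.02, -0.02, -0.02], "drx":[0, 0, 0, 0], "dry":[0, 0, 0, 0], "drz":[0.015, 0.03, 0.045, 0.045], "finger_gap":[0.2, 0.2, 0.2, 0.2]})

```text
time: 6.0
tcp_pos: [450.0, -332.4, 143.1]
tool_rot: [0.234, 0.972, 0.001, 0.003]
contact_force: [3.9, 5.9, 12.0]
finger_gap: 0.277
finger_force: 30.0
```

```bash
python3 to.py 455 -330 143
```

```text
tool d [-3.4  4.4  0.1] yaw y-axis 62.9 F [ 3.9  5.9 12. ] tcp [ 450.  -332.4  143.1] t 6.0 q [-0.41  0.36  1.19  1.81 -0.36  1.21  1.98]
```

Emit:
creep_tool(ticks={"tx":[0, 0, -0.004, -0.004], "ty":[-0.04, -0.08, -0.12, -0.12], "tz":[0, 0, 0, 0], "drx":[0, 0, 0, 0], "dry":[0, 0, 0, 0], "drz":[0.015, 0.03, 0.045, 0.045], "finger_gap":[0.2, 0.2, 0.2, 0.2]})

```text
time: 6.33
tcp_pos: [450.0, -335.3, 142.8]
tool_rot: [0.255, 0.967, 0.002, 0.003]
contact_force: [12.9, 11.7, 7.0]
finger_gap: 0.278
finger_force: 29.9
```

```bash
python3 to.py 455 -330 143
```

```text
tool d [-1.7  7.1 -0.2] yaw y-axis 60.5 F [12.9 11.7  7. ] tcp [ 450.  -335.3  142.8] t 6.3333 q [-0.4   0.37  1.19  1.81 -0.37  1.21  1.96]
```

Correction: with the knob in front of the pivot, swinging right turns it counter-clockwise, so my rz sign was wrong. The round grip just turned in the pads. I'll unload and turn back.

Converted, 6 mm is 0.12, -5 mm is -0.1.

Emit:
creep_tool(ticks={"tx":[-0.04, -0.04, -0.04, -0.04, -0.04, -0.04, -0.04], "ty":[0.12, 0.12, 0.12, 0.12, 0.12, 0.12, 0.12], "tz":[-0.1, -0.1, -0.1, -0.1, -0.1, -0.1, -0.1], "drx":[0, 0, 0, 0, 0, 0, 0], "dry":[0, 0, 0, 0, 0, 0, 0], "drz":[0, -0.1, -0.2, -0.3, -0.4, -0.4, -0.4], "finger_gap":[0.2, 0.2, 0.2, 0.2, 0.2, 0.2, 0.2]})

```text
time: 6.92
tcp_pos: [449.5, -334.0, 146.4]
tool_rot: [0.061, 0.998, 0.0, 0.001]
contact_force: [3.3, 0.3, -5.6]
finger_gap: 0.277
finger_force: 29.8
```

```bash
python3 to.py 451.4 -334.2 146
```

```text
tool d [-1.9  0.1  0.4] yaw y-axis 83.0 F [ 3.3  0.3 -5.6] tcp [ 449.5 -334.   146.4] t 6.9167 q [-0.35  0.32  1.1   1.8  -0.3   1.21  2.29]
```

Converted, 6 mm is 0.12, -4.6 mm is -0.092.

Emit:
creep_tool(ticks={"tx":[0.01, 0.01, -0.014, -0.05, -0.05], "ty":[0, 0, -0.046, -0.092, -0.092], "tz":[0.06, 0.12, 0.12, 0.12, 0.12], "drx":[0, 0, 0, 0, 0], "dry":[0, 0, 0, 0, 0], "drz":[0, 0, 0, 0, 0], "finger_gap":[0.2, 0.2, 0.2, 0.2, 0.2]})

```text
time: 7.33
tcp_pos: [450.1, -341.2, 142.0]
tool_rot: [0.062, 0.998, -0.001, -0.0]
contact_force: [-8.7, 1.9, 17.1]
finger_gap: 0.279
finger_force: 29.9
```

```bash
python3 to.py 452.3 -338.3 143.3
```

```text
tool d [-1.9  3.1 -1.3] yaw y-axis 82.9 F [-8.7  1.9 17.1] tcp [ 450.1 -341.2  142. ] t 7.3333 q [-0.33  0.34  1.09  1.8  -0.32  1.2   2.31]
```

Emit:
creep_tool(ticks={"tx":[-0.03, -0.062, -0.062], "ty":[-0.046, -0.088, -0.088], "tz":[0, 0, 0], "drx":[0, 0, 0], "dry":[0, 0, 0], "drz":[0, 0, 0], "finger_gap":[0.2, 0.2, 0.2]})

```text
time: 7.58
tcp_pos: [451.8, -345.7, 141.1]
tool_rot: [0.062, 0.998, -0.001, -0.001]
contact_force: [-8.7, 1.1, 8.7]
finger_gap: 0.28
finger_force: 30.0
```

```bash
python3 to.py 454.9 -343.1 143.3
```

```text
tool d [-2.8  2.9 -2.2] yaw y-axis 82.9 F [-8.7  1.1  8.7] tcp [ 451.8 -345.7  141.1] t 7.5833 q [-0.31  0.35  1.09  1.79 -0.33  1.21  2.32]
```

Converted, 4 mm is 0.08, 2 mm is 0.04.

Emit:
creep_tool(ticks={"tx":[0.03, 0.05, 0.05, 0.05], "ty":[0, 0, 0, 0], "tz":[0.04, 0.08, 0.08, 0.08], "drx":[0, 0, 0, 0], "dry":[0, 0, 0, 0], "drz":[0, 0, 0, 0], "finger_gap":[0.2, 0.2, 0.2, 0.2]})

```text
time: 7.92
tcp_pos: [448.8, -345.8, 137.1]
tool_rot: [0.062, 0.998, -0.001, -0.001]
contact_force: [-9.3, -2.0, 8.5]
finger_gap: 0.277
finger_force: 29.9
```

```bash
python3 to.py 454.9 -343.1 143.3
```

```text
tool d [-5.7  3.4 -6.2] yaw y-axis 82.9 F [-9.3 -2.   8.5] tcp [ 448.8 -345.8  137.1] t 7.9167 q [-0.31  0.35  1.09  1.8  -0.33  1.2   2.32]
```

It follows down at constant force, so this is probably the notch. Continuing down along the arc.

Emit:
creep_tool(ticks={"tx":[0.03, 0.06, 0.07, 0.07], "ty":[-0.02, -0.032, -0.044, -0.044], "tz":[0.06, 0.12, 0.16, 0.16], "drx":[0, 0, 0, 0], "dry":[0, 0, 0, 0], "drz":[0, 0, 0, 0], "finger_gap":[0.2, 0.2, 0.2, 0.2]})

```text
time: 8.25
tcp_pos: [444.3, -348.0, 128.9]
tool_rot: [0.063, 0.998, -0.001, -0.002]
contact_force: [-11.3, -3.0, 9.9]
finger_gap: 0.276
finger_force: 29.9
```

```bash
python3 to.py 442.5 -349.1 122
```

```text
tool d [ 1.7 -1.3  7. ] yaw y-axis 82.8 F [-11.3  -3.    9.9] tcp [ 444.3 -348.   128.9] t 8.25 q [-0.3   0.35  1.08  1.81 -0.33  1.18  2.33]
```

Emit:
creep_tool(ticks={"tx":[0.02, 0.034, 0.04, 0.04, 0.04], "ty":[-0.014, -0.03, -0.036, -0.036, -0.036], "tz":[0.06, 0.12, 0.16, 0.16, 0.16], "drx":[0, 0, 0, 0, 0], "dry":[0, 0, 0, 0, 0], "drz":[0, 0, 0, 0, 0], "finger_gap":[0.2, 0.2, 0.2, 0.2, 0.2]})

```text
time: 8.67
tcp_pos: [441.4, -350.7, 121.3]
tool_rot: [0.063, 0.998, -0.002, -0.002]
contact_force: [-14.0, -6.5, 10.6]
finger_gap: 0.281
finger_force: 30.1
```

```bash
python3 to.py 442.5 -349.1 122
```

```text
tool d [-0.9  1.7 -0.7] yaw y-axis 82.7 F [-14.   -6.5  10.6] tcp [ 441.4 -350.7  121.3] t 8.6667 q [-0.29  0.36  1.08  1.82 -0.34  1.17  2.34]
```

Emit:
creep_tool(ticks={"tx":[-0.03, -0.03, -0.03, -0.03], "ty":[0.01, 0.01, 0.01, 0.01], "tz":[0.04, 0.08, 0.08, 0.08], "drx":[0, 0, 0, 0], "dry":[0, 0, 0, 0], "drz":[0, 0, 0, 0], "finger_gap":[0.2, 0.2, 0.2, 0.2]})

```text
time: 9.0
tcp_pos: [441.1, -352.6, 117.9]
tool_rot: [0.065, 0.998, -0.003, -0.003]
contact_force: [-20.3, -9.4, 17.2]
finger_gap: 0.279
finger_force: 30.3
```

```bash
python3 to.py 442.5 -349.1 122
```

```text
tool d [-0.9  3.6 -4.1] yaw y-axis 82.6 F [-20.3  -9.4  17.2] tcp [ 441.1 -352.6  117.9] t 9.0 q [-0.29  0.37  1.08  1.82 -0.34  1.16  2.34]
```

Emit:
creep_tool(ticks={"tx":[0.06, 0.06, 0.06, 0.06, 0.06, 0.06, 0.06, 0.06], "ty":[-0.02, -0.02, -0.02, -0.02, -0.02, -0.02, -0.02, -0.02], "tz":[-0.04, -0.04, -0.04, -0.04, -0.04, -0.04, -0.04, -0.04], "drx":[0, 0, 0, 0, 0, 0, 0, 0], "dry":[0, 0, 0, 0, 0, 0, 0, 0], "drz":[0, 0, 0, 0, 0, 0, 0, 0], "finger_gap":[0.2, 0.2, 0.8, 0.8, 0.8, 0.8, 0.8, 0.8]})

```text
time: 9.67
tcp_pos: [444.2, -346.8, 118.5]
tool_rot: [0.06, 0.998, 0.0, -0.0]
contact_force: [0.6, -0.6, -0.2]
finger_gap: 0.65
finger_force: 0.0
```

Emit:
creep_tool(ticks={"tx":[0, 0, 0], "ty":[0, 0, 0], "tz":[0, 0, 0], "drx":[0, 0, 0], "dry":[0, 0, 0], "drz":[0, 0, 0], "finger_gap":[0.8, 0.8, 0.8]})

```text
time: 9.92
tcp_pos: [444.1, -347.1, 118.6]
tool_rot: [0.06, 0.998, -0.0, 0.0]
contact_force: [-0.1, -0.2, 0.1]
finger_gap: 0.781
finger_force: 0.0
```

```bash
python3 to.py 442 -350 240
```

```text
tool d [   1.7   -3.2 -121.4] yaw y-axis 83.1 F [-0.1 -0.2  0.1] tcp [ 444.1 -347.1  118.6] t 9.9167 q [-0.29  0.36  1.07  1.82 -0.35  1.16  2.35]
```

Free of contact. Raise straight up, then move left to clear the view.

Emit:
creep_tool(ticks={"tx":[0, 0, 0, 0, 0, 0, 0, 0], "ty":[0, 0, 0, 1.6, 5.2, 5.2, 5.2, 5.2], "tz":[-0.8, -1.6, -2.4, -2.6, -2.6, -2.6, -2.6, -2.6], "drx":[0, 0, 0, 0, 0, 0, 0, 0], "dry":[0, 0, 0, 0, 0, 0, 0, 0], "drz":[0, 0, 0, 0, 0, 0, 0, 0], "finger_gap":[0.8, 0.8, 0.8, 0.8, 0.8, 0.8, 0.8, 0.8]})

```text
time: 10.58
tcp_pos: [468.1, -145.1, 247.8]
tool_rot: [0.06, 0.998, 0.001, 0.001]
contact_force: [1.2, -0.2, 0.3]
finger_gap: 0.8
finger_force: 0.0
```

Emit:
creep_tool(ticks={"tx":[-0.4, -0.4, -0.4, -0.4, -0.4], "ty":[3.4, 3.4, 3.4, 3.4, 3.4], "tz":[0, 0, 0, 0, 0], "drx":[0, 0, 0, 0, 0], "dry":[0, 0, 0, 0, 0], "drz":[0, 0, 0, 0, 0], "finger_gap":[0.8, 0.8, 0.8, 0.8, 0.8]})

```text
time: 11.0
tcp_pos: [508.9, 28.2, 246.8]
tool_rot: [0.055, 0.998, 0.0, -0.0]
contact_force: [-0.7, 0.2, -0.3]
finger_gap: 0.8
finger_force: 0.0
```

```bash
python3 - <<'E'
from cell import r
import cv2,numpy as np
a=r.get_image("top")["frame"][170:300,300:440,::-1];b=r.get_image("side")["frame"][150:280,290:410,::-1]
a=cv2.resize(a,(448,416),interpolation=2);b=cv2.resize(b,(352,381),interpolation=2);b=np.vstack([b,np.zeros((35,352,3),np.uint8)])
cv2.imwrite("pics/f.png",np.hstack([a,b]))
E
```

```text
(no output)
```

View pics/f.png

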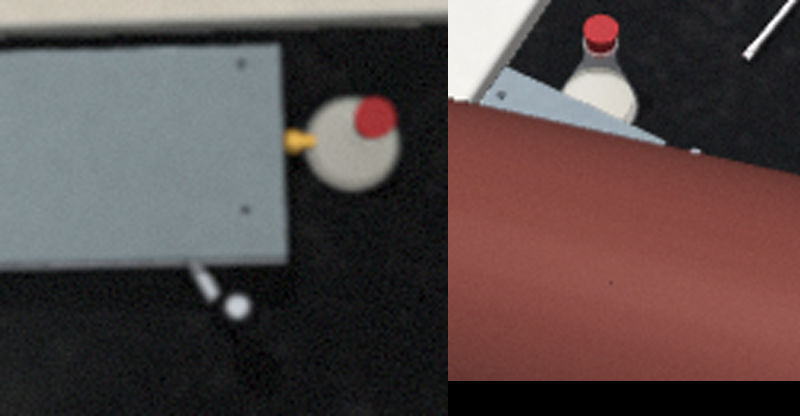

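The lever is swung towards the flask, with the cap at top (374.1,265.6), and the flask is untouched. The arm hides the side view, so I'll check the height from the cap's radius: 150 if home, shorter if the lever is up.

```bash
python3 - <<'E'
from h import *
p=(300+237/3.2-.35,170+306/3.2-.35)
for a in(0,.03,.06,.1,.15):
    # cap on the lever: 148.4 out, 97 above pivot when home
    R=148.4*np.cos(a)-97*np.sin(a);z=60+97*np.cos(a)+148.4*np.sin(a)
    q=atz("top",p,z);print(a,q,"R seen",np.hypot(q[0]-574,q[1]+276).round(1),"R expected",round(R,1))
E
```

```text
0 [ 443.5 -349.9  157. ] R seen 150.0 R expected 148.4
0.03 [ 443.2 -349.6  161.4] R seen 150.1 R expected 145.4
0.06 [ 443.  -349.2  165.7] R seen 150.1 R expected 142.3
0.1 [ 442.6 -348.8  171.3] R seen 150.2 R expected 138.0
0.15 [ 442.2 -348.2  178.1] R seen 150.3 R expected 132.2
```

Emit:
creep_tool(ticks={"tx":[-0.8, -0.8, -0.8, -0.8, -0.8, -0.8], "ty":[3.6, 3.6, 3.6, 3.6, 3.6, 3.6], "tz":[0, 0, 0, 0, 0, 0], "drx":[0, 0, 0, 0, 0, 0], "dry":[0, 0, 0, 0, 0, 0], "drz":[0, 0, 0, 0, 0, 0], "finger_gap":[0.8, 0.8, 0.8, 0.8, 0.8, 0.8]})

```text
time: 11.7
tcp_pos: [569.9, 197.5, 246.4]
tool_rot: [0.058, 0.998, -0.0, -0.0]
contact_force: [-0.3, 0.1, 0.4]
finger_gap: 0.797
finger_force: 0.0
```

```bash
python3 - <<'E'
from cell import r
import cv2,numpy as np
b=r.get_image("side")["frame"][150:330,230:430,::-1]
cv2.imwrite("pics/g.png",cv2.resize(b,(660,594),interpolation=2))
E
```

```text
(no output)
```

View pics/g.png

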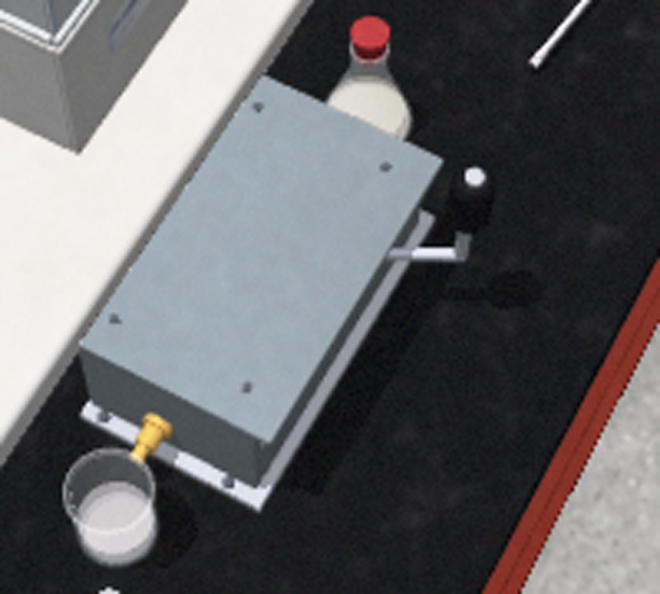

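The radius seen (150) matches lift 0. The side view, with the cap at (475,177), shows the lever down and the flask and beaker standing. I'll check the height by triangulating, then hand in.

```bash
python3 - <<'E'
from h import *
x=tri((300+237/3.2-.35,170+306/3.2-.35),(230+475/3.3-.35,150+177/3.3-.35));print(x)
if x[0][2]<161: print(r.close_job())
E
```

```text
(array([ 443.3, -350.2,  154.5]), [0.4, 0.4])
the job is handed in; nothing more can be done
None
```

The lever is down in the notch on the flask's side at a swing of about -0.51 rad, released. The final camera check put the knob cap at its home height, with the flask and beaker still standing; the job is handed in at about 12 s, and no verdict was shown.

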